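# Set the rotary mount to 40 and lock it with its clip

### The arm

A 6-joint arm with a two-finger parallel gripper is mounted at the origin on the work surface. World frame = base frame: x ahead of the robot, y to its left, z up, the work surface at z = 0. Lengths are in m, angles in rad, forces in N, time in s.
With the tool pointing down it reaches from about 0.3 to 1 m from the base axis. Payload 5.1 kg.
Tool frame: the origin (TCP) lies at the very end of the fingers, on their centre line; the grasp point (between the pads) lies 19 mm behind it; z points along the fingers, y is the line along which they close (so a half turn about z gives the same grasp; the last joint's range is limited). The gripper opens to 95 mm and grips with 3 to 60 N. Pads are 20 mm wide; open, the fingers measure 119 mm over their backs; the gripper's body (75 mm by 180 mm) begins 59 mm behind the grasp point.
Start: joints at [-1.429, 0.124, 1.65, -0, 1.367, -0.083], TCP at [0.145, -0.634, 0.179] pointing down, gripper open.
Joint ranges: [-2.61, 2.61], [-1.02, 2.33], [0.03, 2.71], [-1.35, 4.49], [0.32, 2.68], [-2.91, 2.91]. Speed limits (rad/s): [2.57, 2.57, 3.14, 3.14, 3.14, 3.14].

### API

Orientations are given as a unit quaternion [w, x, y, z].
In Python, from workcell import telemetry, vision, bot gives the robot as it stands.
- The arm moves only by the tool drive_tool, never from a script. Its argument "motion" is a list of rows, each a list of 2 entries, a list of its own where there are three numbers: the shift along the tool's x, y, z scaled (see below), then the turn, a rotation vector about the tool's x, y, z scaled (see below). In form: [[[dx, dy, dz], [wx, wy, wz]], ...]. A call has 1 to 12 rows; each row shifts and turns the commanded pose from where the row before left it, along the tool's axes as they then stand; what a row does not reach is not made up. The controller multiplies each number of a shift by 0.08 m and each number of a turn by 90 degrees. A row lasts 1/10 s, in which the tool goes at most 50 mm and 8.59 degrees, less where a joint would pass 70% of its speed; a pose out of reach is approached as far as the arm can. A call with a number of a shift or a turn outside -1 to 1 is refused whole. A call with a gripper value outside its range is refused whole. "jaw" is the closure, from -1 (fully open) to 1 (shut), set as the call begins (left out, the last holds). The fingers move at their own pace and stop on an object; "newtons" is the grip in N (left out, the last holds). Time passes only in rows, so rows that do not move let the fingers close. It gives the time, the measured TCP pose, the force, the opening and the grip force at its end, in the units of the state.
- telemetry.observe(): the state, without advancing time (a new reading comes with each control period).
- vision.read_camera(name): name is "side" or "top" or "wrist"; returns a dict with "img" (420x560x3 uint8, red, green, blue), "vertical_fov" (degrees; the focal length in pixels is half the picture's height over the tangent of half this angle, whatever the lens; pixels are square), "cx", "cy" (the principal point, pixels), "position" and "attitude" of the camera in the world; the wrist camera has in their place "mount" (4x4, takes a point from camera to tool coordinates, whose origin is the TCP and whose axes are the flange's). Camera axes: x right, y up, looking along -z (the intrinsics and any distortion apply to the point x, -y, -z); pixel columns grow to the right and rows downward; lengths in m; the calibration is good to about 2 mm. A picture is of the moment at which its call begins: read the wrist's pose just before it. There is no depth.
- bot.finish_job(): hands the job in; it is judged then, once.
The state is a dict: "t": time; "joint_positions": joint angles; "qvel": joint speeds; "tau": joint torques, N m; "position": TCP position; "tool_rot": TCP orientation; "force": force on the tool from outside, world axes, zero at the start; "moment": the same for the moment, N m; "width": finger opening in m; "grip_force": force on a finger pad.
Only numpy, scipy, OpenCV 4.12 (cv2) and the standard library are available. Lean on these libraries where they do the work, as an engineer would, in place of code of your own. Each camera call takes 0.05 s, during which the arm holds its last target. There are 200 camera calls.

### The job

Turn the dial of the tilted rotary mount until its scale reads 40 degrees at the index line, and let go of it. Then lock the instrument by pushing the loose open retaining clip sideways into the groove at the foot of the steel locking shaft until it snaps fully home. Let go of the clip and leave the bottles, racks and other things around as they stand.

Things in the scene. Friction and masses are not known exactly. Their poses are not given: they have to be found in the camera images.
- instrument: Fixed instrument on a grey base plate, 200 (x) by 440 (y) by 20 mm thick. Origin: centre of the underside; z up, +x away from the robot at yaw 0. On its +y half an aluminium block, up to 165 mm above the bench, carries a round dial facing up and to -x; at the plate's middle, 150 mm from the dial in -y, stands a steel locking shaft. The plate's top is flat.
- dial_centre (a point): Centre of the dial's scale face, on its turning axis, 125 mm above the bench; axes parallel to the instrument's. The axis leans 30 degrees from vertical: outward normal = (-0.5, 0, 0.866) in the instrument's frame. The dial is a white-faced disc 120 mm across; its turning grip stands on it.
- dial_grip (a point): Centre of the turning grip, 17 mm out from the scale face along the axis: a black milled tube, 50 mm in diameter, 34 mm long, coaxial with the dial. Grip it across its diameter at any angle, tool along the leaning axis. The dial is stiff (about 0.25 N m: grip with 30 N or more) and stays where it is left.
- dial (a joint): Reading at the index, in radians: 0 to 3.665 (210 degrees), a stop at each end. It grows as the dial turns counter-clockwise seen facing it. Black rim lines every 10 degrees from 0 to 210, longer ones every 30; the zero line is the longest and thickest, with a dot on either side; the rest of the rim is blank. Readings increase clockwise round the face.
- index (a point): Middle of the black index line on the fixed white tongue at the dial's uphill edge (its +x side); the dial is read there. 12 mm outside the rim's edge.
- groove (a point): Middle of the locking shaft's groove, on its upright axis, 4 mm above the plate's top and 24 mm above the bench; axes parallel to the instrument's. The groove is a neck 22 mm in diameter, 12 mm high, between the plate's top and the shaft's head (40 mm across, top 48 mm above the plate). Its -y side (away from the dial), where the clip lies, is free: push in from there, along +y.
- clip: Loose steel retaining clip, about 100 by 50 mm, 0.16 kg, flat on the base plate, mouth roughly towards the shaft. Origin: on the underside, under its seat's centre; z up, +x to its mouth. Plate 8 mm thick, reaching 68 mm behind the seat. Two sprung prongs form a slot 24 mm wide, flared to 36 mm at the mouth (x = 32 mm), narrowed to 18 mm by bumps at x = 9.5 mm.
- clip_seat (a point): Centre of the clip's seat, 4 mm above its underside: it lies at the groove's middle when the clip is home (2 mm of play). Pushed level along the clip's +x over the neck, the prongs spring apart and snap behind it, which takes 7 to 10 N, then the slot's flat end stops on the neck and the force rises again.
- clip_grip (a point): Middle of the clip's upright fin, made for pinching: 45 mm behind the seat centre and 23 mm above the clip's underside. The fin is 38 mm long along the clip's x, 12 mm thick, and rises from 8 to 38 mm above the underside.
- vial: Bystander: small amber glass vial, 26 mm across, 48 mm tall, standing on the base plate between dial and shaft, towards +x. Origin under its centre.
- cell: Bystander: dark steel puck, 36 mm across, 14 mm thick, on the base plate between dial and shaft, towards -x. Origin under its centre.
- bottle: Bystander: glass reagent bottle, 84 mm across, 150 mm tall, on the bench. Origin under its centre.
- tip_box: Bystander: pipette tip box, 85 by 120 by 67 mm, on the bench. Origin under its centre.
- tube_rack: Bystander: white rack with capped tubes, 80 by 130 by 92 mm, on the bench. Origin under its centre.
- beaker: Bystander: glass beaker, 72 mm across, 90 mm tall, on the bench. Origin under its centre.
- marker: Bystander: black marker pen, 120 by 14 mm, lying on the bench. Origin under its centre.
There are look-alikes about, which are no part of the job. Several things have the shape of the clip; the one meant has the colours described above.

How it is judged:
On the way, in this order (a step that is already met when the one before it is completed fails the run):
1. the dial reads 40 degrees, within 3, and the fingers are off it (value of joint dial between 0.6457 and 0.7505 rad and contact force between the fingers and dial below 0.1 N), for 0.2 s.
2. the clip is home in the shaft's groove (distance between clip_seat and groove below 0.004 m and angle between the z axis of clip and the z axis of instrument, either way round below 0.12 rad), for 0.2 s.
At the end, for the whole second after the job is handed in: The dial reads 40 degrees within 3; the clip lies flat (within 7 degrees) in the groove with its seat centre within 4 mm of the groove's middle, released and at rest (all of step 1 and all of step 2 and contact force between the fingers and clip below 0.1 N and linear speed of clip below 0.01 m/s); the robot touches nothing.
It fails at once if one of the bystanders is moved by more than 25 mm (distance of any of vial, cell, bottle, tip_box, tube_rack, beaker, marker from where it was at the start of the episode above 0.025 m).
It fails at once if one of the bystanders is tipped by more than 30 degrees (angle between any of vial, cell, bottle, tip_box, tube_rack, beaker, marker's own z axis and vertical above 0.52 rad).
It also fails if it takes over 66 s, if anything falls off the work surface, if the arm or the gripper's body presses on something with over 40 N, if the wrist force passes 120 N, or if a joint passes its speed limit or range.

## Working session

There is one attempt and no reset: what is moved stays moved. The work goes in short steps, Python scripts to look and compute and a tool call to move; the robot and the scene stay as the last step left them, time stands still between calls to the robot, and variables do not carry over. Pictures are saved under pics/ and viewed, at most 10 in all, crops included, and the job is handed in when it is done.

Besides the shell and the picture viewer there is one more tool, called as a command line: name --argument value ..., lists and objects as JSON in quotes. drive_tool: Moves the arm, as the interface text tells. Its arguments: {"type":"object","properties":{"motion":{"type":"array"},"jaw":{"type":"number"},"newtons":{"type":"number"}},"required":["motion"]}

```bash
mkdir -p pics; ls; python3 - <<'E'
from workcell import telemetry, vision
import cv2, json
s=telemetry.observe(); print({k:s[k] for k in('t','position','tool_rot','width','force')})
for n in('top','side','wrist'):
    c=vision.read_camera(n); cv2.imwrite(f'pics/{n}0.png',c['img'][:,:,::-1]); print(n,{k:v for k,v in c.items() if k!='img'})
E
```

```text
pics
{'t': 0.0, 'position': array([ 0.14476793, -0.63294726,  0.17739131]), 'tool_rot': array([-1.04255739e-03,  9.93692378e-01,  1.12135497e-01, -2.37295437e-05]), 'width': 0.09490648026086834, 'force': array([-0.62814669,  0.43594711,  0.38134519])}
top {'vertical_fov': 42.5048504848609, 'cx': 272.276685726634, 'cy': 209.66052610106985, 'position': array([0.323846  , 0.03927098, 1.45305437]), 'attitude': array([ 0.70948252,  0.03508553, -0.03822465, -0.70281038])}
side {'vertical_fov': 52.79140846768569, 'cx': 281.33481740011877, 'cy': 210.63917786213483, 'position': array([0.1130312 , 0.85860818, 1.01046779]), 'attitude': array([-0.18513279, -0.07818462,  0.37735779,  0.90399896])}
wrist {'vertical_fov': 64.22129209808662, 'cx': 275.29428047954787, 'cy': 212.02971853474315, 'mount': array([[ 3.08431196e-04,  9.67557563e-01,  2.52650486e-01,
         7.19192482e-02],
       [ 9.99999861e-01, -4.06382376e-04,  3.35511675e-04,
         1.01615514e-03],
       [ 4.27299563e-04,  2.52650347e-01, -9.67557554e-01,
        -2.05360000e-01],
       [ 0.00000000e+00,  0.00000000e+00,  0.00000000e+00,
         1.00000000e+00]])}
```

View pics/top0.png

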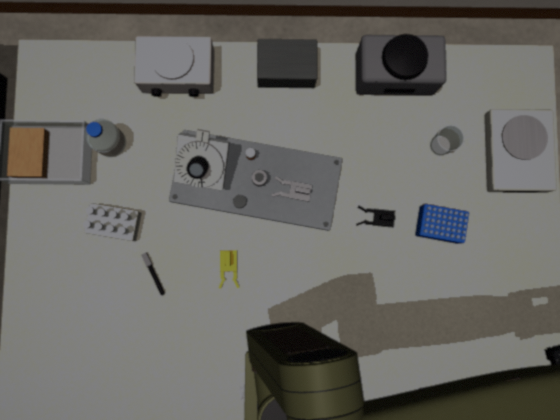

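View pics/side0.png

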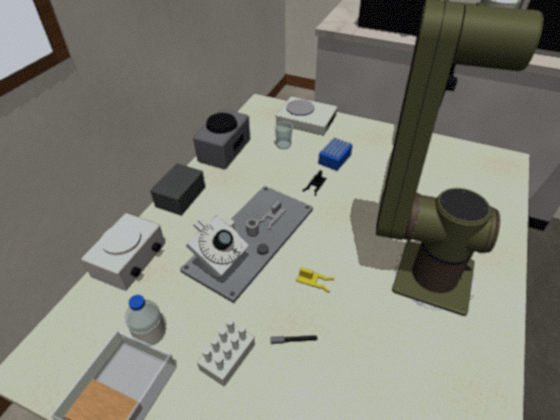

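The top view shows the plate (170–341, 133–228), the dial at about (200,163), the shaft at (259,178) and the silver clip at (297,189). The yellow and black clips are look-alikes. Next I'll measure the plate's pose.

```bash
cat > h.py <<'E'
import numpy as np, cv2
from scipy.spatial.transform import Rotation as R
from workcell import telemetry, vision
def rot(q): return R.from_quat(np.r_[q[1:],q[0]])
class Cam:
    def __init__(s,name):
        if name=='wrist':
            st=telemetry.observe(); T=np.eye(4); T[:3,:3]=rot(st['tool_rot']).as_matrix(); T[:3,3]=st['position']
        c=vision.read_camera(name); s.img=c['img'][:,:,::-1].copy(); s.c=np.array([c['cx'],c['cy']])
        s.f=s.img.shape[0]/2/np.tan(np.radians(c['vertical_fov']/2))
        if name=='wrist': T=T@c['mount']
        else: T=np.eye(4);T[:3,:3]=rot(c['attitude']).as_matrix();T[:3,3]=c['position']
        s.T=T
    def ray(s,p):
        p=(np.atleast_2d(p)-s.c)/s.f
        return np.c_[p[:,0],-p[:,1],-np.ones(len(p))]@s.T[:3,:3].T
    def onplane(s,p,n,d):   # n.x=d
        r=s.ray(p); o=s.T[:3,3]; return o+r*((d-o@n)/(r@n))[:,None]
    def onz(s,p,z): return s.onplane(p,np.array([0,0,1.]),z)
    def proj(s,X):
        q=(np.atleast_2d(X)-s.T[:3,3])@s.T[:3,:3]; return np.c_[q[:,0],-q[:,1]]/-q[:,2:]*s.f+s.c
E
python3 - <<'E'
from h import *
c=Cam('top'); g=c.img.astype(int)
hsv=cv2.cvtColor(c.img,cv2.COLOR_BGR2HSV)
print(hsv[215,300],hsv[150,300],hsv[240,300],hsv[178,220])
roi=np.zeros(g.shape[:2],np.uint8); roi[115:245,155:350]=1
for lo,hi in((90,135),):
    m=((hsv[:,:,2]<150)&(roi>0)).astype(np.uint8)
    m=cv2.morphologyEx(m,cv2.MORPH_OPEN,np.ones((3,3)))
    cs,_=cv2.findContours(m,cv2.RETR_EXTERNAL,cv2.CHAIN_APPROX_NONE)
    k=max(cs,key=cv2.contourArea)[:,0].astype(float)
    X=c.onz(k,0.02)[:,:2]
    r=cv2.minAreaRect(X.astype(np.float32)); print(r); print(cv2.boxPoints(r))
big=cv2.resize(c.img[110:250,150:360],None,fx=3.8,fy=3.8,interpolation=cv2.INTER_CUBIC); cv2.imwrite('pics/topc.png',big)
E
```

```text
[120   5 102] [ 30   2 107] [ 36  10 132] [ 30   2 107]
((0.5559257864952087, 0.08897106349468231), (0.3504458963871002, 0.5271050333976746), 0.6069633364677429)
[[ 0.3779208   0.3506526 ]
 [ 0.38350457 -0.17642286]
 [ 0.73393077 -0.17271048]
 [ 0.728347    0.354365  ]]
```

View pics/topc.png

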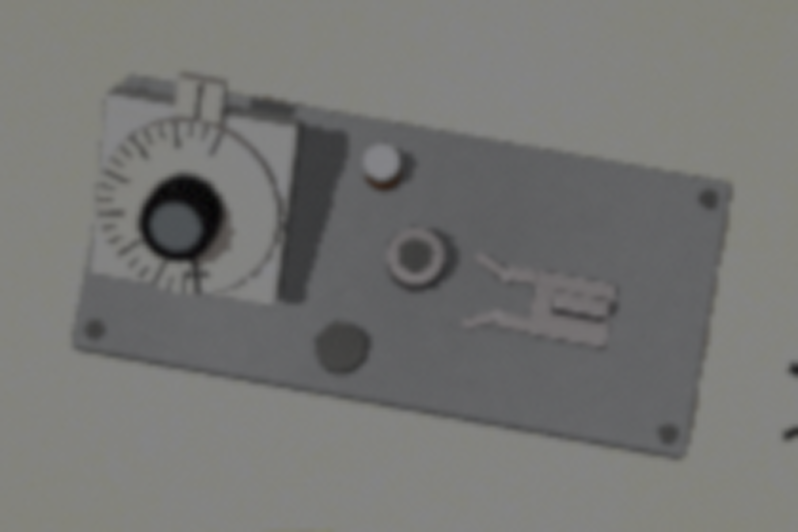

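The enlarged view puts the plate corners at crop (732,185), (683,459) and (73,348). The zero line is at the bottom of the dial, around (195,285), so the reading is roughly 180–190°. The shaft top is at (417,257), and the clip's mouth faces the shaft with its fin at (585,305).

```bash
python3 - <<'E'
from h import *
c=Cam('top')
o=lambda P: np.array(P,float)/3.8+[150,110]-0.37
K=c.onz(o([[732,185],[683,459],[73,348]]),0.02)
print(K, np.linalg.norm(K[0]-K[1]),np.linalg.norm(K[1]-K[2]))
ctr=(K[0]+K[2])/2; v=K[2]-K[1]; w=K[0]-K[1]
print('yaw',np.degrees(np.arctan2(-v[0],v[1])),np.degrees(np.arctan2(w[1],w[0])),ctr)
print('shaft',c.onz(o([[417,257]]),0.068))
print('fin',c.onz(o([[585,305]]),0.058),'prong ends',c.onz(o([[480,257],[468,323]]),0.028),'rear',c.onz(o([[615,290],[606,346]]),0.028))
print('vial',c.onz(o([[381,162]]),0.068),'cell',c.onz(o([[342,347]]),0.034))
E
```

```text
[[ 0.61409874 -0.15386463  0.02      ]
 [ 0.41902698 -0.11873018  0.02      ]
 [ 0.49305945  0.30998782  0.02      ]] 0.19821054505831495 0.4350631416837838
yaw -9.797405947078976 -10.210098008605623 [0.5535791 0.0780616 0.02     ]
shaft [[0.55225286 0.0680548  0.068     ]]
fin [[ 0.52172401 -0.04742536  0.058     ]] prong ends [[0.55929211 0.02462218 0.028     ]
 [0.51244607 0.03262912 0.028     ]] rear [[ 0.53681143 -0.07031391  0.028     ]
 [ 0.49716924 -0.06408049  0.028     ]]
vial [[0.61794943 0.09352177 0.068     ]] cell [[0.4939382 0.1202375 0.034    ]]
```

Plate size checks out (198 × 435 mm), with yaw about −10°. I'll plan the look pose over the dial.

```bash
cat >> h.py <<'E'
YAW=np.radians(-10.)
def dialR(phi,yaw=None):
    yaw=YAW if yaw is None else yaw
    Ri=R.from_euler('z',yaw).as_matrix()
    n=Ri@[-.5,0,np.sqrt(.75)]; x=Ri@[0,1,0]; z=-n
    return (R.from_matrix(np.c_[x,np.cross(z,x),z])*R.from_euler('z',phi,degrees=True)), n
def plan(p,Rg):
    s=telemetry.observe(); Rc=rot(s['tool_rot'])
    d=Rc.inv().apply(np.array(p)-s['position'])
    w=(Rc.inv()*Rg).as_rotvec()
    print('shift units',np.round(d/.08,3),'len mm',1000*np.linalg.norm(d),'| turn units',np.round(w/(np.pi/2),4),'deg',np.degrees(np.linalg.norm(w)),'| q',np.round(s['joint_positions'],2),'t',s['t'])
E
python3 - <<'E'
from h import *
Rg,n=dialR(-60); p=np.array([.578,.216,.125])+n*.10
print(p); plan(p,Rg)
E
```

```text
[0.52875961 0.22468241 0.21160254]
shift units [ 7.07  -9.386 -0.41 ] len mm 940.6258641687385 | turn units [-0.4106  0.0249 -1.3739] deg 129.07010342193234 | q [-1.43  0.12  1.65 -0.    1.37 -0.08] t 0.25
```

drive_tool --motion '[[[0,0,-0.5],[0,0,0]],[[0,0,-0.5],[0,0,0]],[[0.354,-0.469,-0.2],[0,0,0]],[[0.354,-0.469,0],[0,0,0]],[[0.354,-0.469,0],[0,0,0]],[[0.354,-0.469,0],[0,0,0]],[[0.354,-0.469,0],[0,0,0]],[[0.354,-0.469,0],[0,0,0]],[[0.354,-0.469,0],[0,0,0]],[[0.354,-0.469,0],[0,0,0]],[[0.354,-0.469,0],[0,0,0]],[[0.354,-0.469,0],[0,0,0]]]' --jaw -1

```text
t: 1.45
position: [0.3376, -0.203, 0.2748]
tool_rot: [0.0, 0.994, 0.112, 0.0]
force: [0.3, -0.5, 0.3]
width: 0.0951
grip_force: 0.0
```

drive_tool --motion '[[[0.354,-0.469,0],[0,0,0]],[[0.354,-0.469,0],[0,0,0]],[[0.354,-0.469,0],[0,0,0]],[[0.354,-0.469,0],[0,0,0]],[[0.354,-0.469,0],[0,0,0]],[[0.354,-0.469,0],[0,0,0]],[[0.354,-0.469,0],[0,0,0]],[[0.354,-0.469,0],[0,0,0]],[[0.354,-0.469,0],[0,0,0]],[[0.354,-0.469,0],[0,0,0]],[[0,0,0],[-0.0257,0.0016,-0.0859]],[[0,0,0],[-0.0257,0.0016,-0.0859]]]'

```text
t: 2.65
position: [0.53, 0.2252, 0.2737]
tool_rot: [0.041, 0.968, 0.248, 0.006]
force: [-0.5, -0.1, 0.0]
width: 0.0951
grip_force: 0.0
```

drive_tool --motion '[[[0,0,0],[-0.0257,0.0016,-0.0859]],[[0,0,0],[-0.0257,0.0016,-0.0859]],[[0,0,0],[-0.0257,0.0016,-0.0859]],[[0,0,0],[-0.0257,0.0016,-0.0859]],[[0,0,0],[-0.0257,0.0016,-0.0859]],[[0,0,0],[-0.0257,0.0016,-0.0859]],[[0,0,0],[-0.0257,0.0016,-0.0859]],[[0,0,0],[-0.0257,0.0016,-0.0859]],[[0,0,0],[-0.0257,0.0016,-0.0859]],[[0,0,0],[-0.0257,0.0016,-0.0859]],[[0,0,0],[-0.0257,0.0016,-0.0859]],[[0,0,0],[-0.0257,0.0016,-0.0859]]]'

```text
t: 3.85
position: [0.5295, 0.2243, 0.2744]
tool_rot: [0.236, 0.456, 0.857, 0.042]
force: [0.5, 0.7, 0.2]
width: 0.0953
grip_force: 0.0
```

```bash
python3 - <<'E'
from h import *
Rg,n=dialR(-60); p=np.array([.578,.216,.125])+n*.10
plan(p,Rg); print(telemetry.observe()['position'])
E
```

```text
shift units [ 0.296 -0.229  0.691] len mm 62.85091570381542 | turn units [-0.0499  0.0034 -0.1673] deg 15.712586417235606 | q [ 0.5  -0.32  1.96 -0.38  1.18 -0.  ] t 3.85
[0.52946493 0.2243142  0.27444842]
```

drive_tool --motion '[[[0.29,-0.23,0.45],[0,0,0]],[[0,0,0],[-0.025,0.0017,-0.0837]],[[0,0,0],[-0.025,0.0017,-0.0837]],[[0,0,0],[0,0,0]]]'

```text
t: 4.25
position: [0.5198, 0.2263, 0.228]
tool_rot: [0.254, 0.333, 0.907, 0.045]
force: [-1.2, 0.5, -0.0]
width: 0.095
grip_force: 0.0
```

```bash
python3 - <<'E'
from h import *
c=Cam('wrist'); cv2.imwrite('pics/w1.png',c.img); np.savez('w1.npz',T=c.T,f=c.f,c=c.c)
Rg,n=dialR(-60); p=np.array([.578,.216,.125]); plan(p,Rg); print(c.proj([p,p+n*.034]))
E
```

```text
shift units [ 0.01  -0.009  1.491] len mm 119.29626832697991 | turn units [-0.0013  0.0003 -0.0056] deg 0.5173122803821704 | q [ 0.5  -0.37  2.09 -0.37  1.03 -0.24] t 4.3
[[275.3295431  197.54271476]
 [275.25455596 205.58782924]]
```

View pics/w1.png

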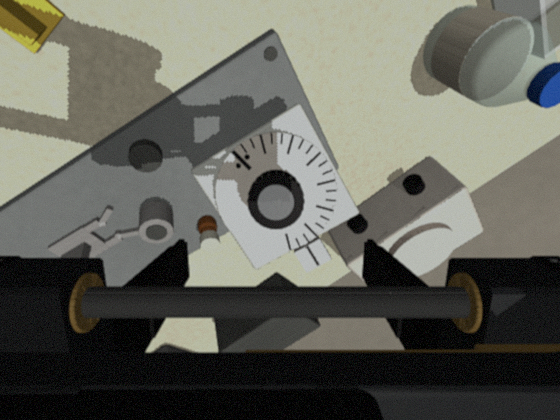

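The wrist view shows the dial centred at about (275,198). The zero line with its dots is at (241,160), and the index line is on the tongue near (312,252). I'll measure the centre, zero line and index in the face plane.

```bash
cat > dial.py <<'E'
from h import *
def measure(c,C,save=None):
    Rg,n=dialR(0); X=Rg.as_matrix()[:,0]; U=R.from_euler('z',YAW).apply([np.sqrt(.75),0,.5]) # uphill; X=+y
    g=cv2.cvtColor(c.img,cv2.COLOR_BGR2GRAY)
    # a seen-facing angle: ccw from uphill. facing (looking along -n), up=U, left = +y
    def prof(r0,r1):
        a=np.radians(np.arange(-180,180,.5)); rr=np.linspace(r0,r1,6)
        P=C+rr[:,None,None]*(np.cos(a)[None,:,None]*U+np.sin(a)[None,:,None]*X)
        q=c.proj(P.reshape(-1,3)).astype(np.float32).reshape(6,-1,2)
        return np.degrees(a),cv2.remap(g,q[:,:,0],q[:,:,1],cv2.INTER_LINEAR).astype(float).mean(0)
    def dips(a,v,lo,hi,k):
        bg=cv2.medianBlur(v.astype(np.uint8)[None],0+31)[0].astype(float) if False else np.array([np.percentile(np.roll(v,-i)[:24],70) for i in range(-12,len(v)-12)])
        d=np.clip(bg-v-k,0,None); out=[]; i=0
        while i<len(d):
            if d[i]>0:
                j=i
                while j<len(d) and d[j]>0:j+=1
                s=d[i:j]; ang=(a[i:j]*s).sum()/s.sum()
                if lo<=ang<=hi and s.sum()>20: out.append((round(ang,1),round(s.sum())))
                i=j
            else:i+=1
        return out
    print('rim',dips(*prof(.053,.057),-180,180,12))
    print('inner',dips(*prof(.040,.045),-180,180,12))
    print('index',dips(*prof(.068,.078),-9,9,8))
E
python3 - <<'E'
from dial import *
c=Cam('wrist'); Rg,n=dialR(0); C0=np.array([.578,.216,.125])
g=cv2.cvtColor(c.img,cv2.COLOR_BGR2GRAY)
m=np.zeros_like(g); roi=np.s_[160:240,235:315]
m[roi]=(g[roi]<60)*255
cs,_=cv2.findContours(m,cv2.RETR_EXTERNAL,cv2.CHAIN_APPROX_NONE); k=max(cs,key=cv2.contourArea)
print('tube outer',cv2.fitEllipse(k))
m2=np.zeros_like(g); cv2.drawContours(m2,[k],-1,255,-1); m2[g<60]=0
cs,_=cv2.findContours(m2,cv2.RETR_EXTERNAL,cv2.CHAIN_APPROX_NONE); k2=max(cs,key=cv2.contourArea); e=cv2.fitEllipse(k2); print('cap',e)
C=c.onplane([e[0]],n,n@(C0+.034*n))[0]-.034*n
print('C',C)
measure(c,C0); print(); measure(c,C)
E
```

```text
tube outer ((274.2416076660156, 198.2890167236328), (53.918514251708984, 57.49131393432617), 179.6775360107422)
cap ((274.52825927734375, 201.42271423339844), (35.489479064941406, 36.546875), 99.62576293945312)
C [0.57609352 0.21812128 0.12370334]
rim [(np.float64(-178.1), 194), (np.float64(-168.2), 737), (np.float64(-156.7), 119), (np.float64(-142.2), 241), (np.float64(-15.1), 321), (np.float64(-4.5), 301), (np.float64(5.9), 286), (np.float64(16.4), 435), (np.float64(26.8), 300), (np.float64(37.1), 313), (np.float64(47.2), 435), (np.float64(57.3), 295), (np.float64(67.3), 319), (np.float64(77.1), 432), (np.float64(86.8), 270), (np.float64(96.5), 286), (np.float64(106.2), 401), (np.float64(115.7), 292), (np.float64(125.2), 306), (np.float64(134.7), 461), (np.float64(144.0), 268), (np.float64(153.2), 199), (np.float64(162.9), 294), (np.float64(172.4), 183)]
inner [(np.float64(-169.3), 758), (np.float64(-144.1), 122), (np.float64(-14.7), 554), (np.float64(17.1), 576), (np.float64(48.1), 403), (np.float64(77.9), 212), (np.float64(106.4), 53), (np.float64(149.4), 202)]
index [(np.float64
[... 257 characters left out ...]
loat64(34.0), 318), (np.float64(44.0), 440), (np.float64(54.0), 296), (np.float64(64.1), 312), (np.float64(74.0), 433), (np.float64(83.9), 288), (np.float64(93.9), 272), (np.float64(104.0), 397), (np.float64(114.0), 319), (np.float64(124.0), 318), (np.float64(134.0), 446), (np.float64(143.9), 297), (np.float64(153.4), 227), (np.float64(163.9), 288), (np.float64(174.0), 182)]
inner [(np.float64(-174.4), 37), (np.float64(-166.1), 576), (np.float64(-140.1), 131), (np.float64(-16.0), 346), (np.float64(14.0), 387), (np.float64(44.1), 344), (np.float64(74.0), 328), (np.float64(103.8), 312), (np.float64(134.0), 330), (np.float64(149.7), 204), (np.float64(163.9), 205)]
index [(np.float64(0.3), 441)]
```

Tick spacing is a clean 10° with this centre, and the reading is 193.7°. It needs +153.7° about tool z. I'll pre-rotate, then descend.

```bash
cat >> h.py <<'E'
C=np.array([.5754,.2183,.125])
E
python3 - <<'E'
from h import *
Rg,n=dialR(-85); plan(C+n*.007,Rg)
E
```

```text
shift units [ 0.054 -0.014  1.389] len mm 111.17894810756802 | turn units [-1.000e-03  2.000e-04 -2.835e-01] deg 25.516418790366302 | q [ 0.5  -0.37  2.09 -0.37  1.03 -0.24] t 4.35
```

drive_tool --motion '[[[0.054,-0.014,0.3],[0,0,0]],[[0,0,0],[-0.0005,0,-0.094]],[[0,0,0],[-0.0005,0,-0.094]],[[0,0,0],[0,0,-0.095]],[[0,0,0.3],[0,0,0]],[[0,0,0.3],[0,0,0]],[[0,0,0.3],[0,0,0]],[[0,0,0.189],[0,0,0]],[[0,0,0],[0,0,0]]]'

```text
t: 5.25
position: [0.5715, 0.2184, 0.1281]
tool_rot: [0.257, 0.126, 0.958, -0.013]
force: [-0.4, 1.0, 0.1]
width: 0.0952
grip_force: 0.0
```

drive_tool --motion '[[[0,0,0],[0,0,0]],[[0,0,0],[0,0,0]],[[0,0,0],[0,0,0]],[[0,0,0],[0,0,0]],[[0,0,0],[0,0,0]],[[0,0,0],[0,0,0]]]' --jaw 1 --newtons 45

```text
t: 5.85
position: [0.572, 0.2193, 0.131]
tool_rot: [0.259, 0.125, 0.958, -0.011]
force: [0.3, -0.6, -0.3]
width: 0.0527
grip_force: 0.0
```

```bash
python3 - <<'E'
from h import *
Rg,n=dialR(-85+153.7); plan(C+n*.007,Rg)
s=telemetry.observe(); print(s['force'],s['width'],s['grip_force'])
E
```

```text
shift units [-0.001 -0.004 -0.001] len mm 0.3626213676784133 | turn units [ 6.0000e-04 -3.0000e-04  1.7093e+00] deg 153.8380068849893 | q [ 0.43 -0.19  2.11 -0.4   0.81 -0.66] t 5.85
[ 0.29538891 -0.58273486 -0.27907957] 0.05268696760235083 0.0
```

drive_tool --motion '[[[0,0,0],[0,0,0]],[[0,0,0],[0,0,0]],[[0,0,0],[0,0,0]]]'

```text
t: 6.15
position: [0.5719, 0.2191, 0.1306]
tool_rot: [0.259, 0.125, 0.958, -0.012]
force: [-0.3, -0.1, 0.0]
width: 0.0285
grip_force: 0.0
```

drive_tool --motion '[[[0,0,0],[0,0,0.09]],[[0,0,0],[0,0,0.09]],[[0,0,0],[0,0,0.09]],[[0,0,0],[0,0,0.09]],[[0,0,0],[0,0,0.09]],[[0,0,0],[0,0,0.09]],[[0,0,0],[0,0,0.09]],[[0,0,0],[0,0,0.09]],[[0,0,0],[0,0,0.09]],[[0,0,0],[0,0,0.09]]]'

```text
t: 7.15
position: [0.572, 0.2191, 0.1306]
tool_rot: [0.204, 0.719, 0.645, 0.16]
force: [-0.5, 0.8, -0.6]
width: 0.0005
grip_force: 0.0
```

drive_tool --motion '[[[0,0,0],[0,0,0.09]],[[0,0,0],[0,0,0.09]],[[0,0,0],[0,0,0.09]],[[0,0,0],[0,0,0.09]],[[0,0,0],[0,0,0.09]],[[0,0,0],[0,0,0.09]],[[0,0,0],[0,0,0.09]],[[0,0,0],[0,0,0.09]],[[0,0,0],[0,0,0.09]],[[0,0,0],[0,0,0]],[[0,0,0],[0,0,0]]]'

```text
t: 8.25
position: [0.572, 0.2191, 0.1306]
tool_rot: [0.07, 0.961, 0.096, 0.249]
force: [-0.5, 0.5, -0.0]
width: 0.0006
grip_force: 0.0
```

```bash
python3 - <<'E'
from dial import *
Rg,n=dialR(-85+153.7); plan(C+n*.007,Rg)
c=Cam('wrist'); measure(c,C); cv2.imwrite('pics/w2.png',c.img)
c=Cam('side'); measure(c,C)
E
```

```text
shift units [ 0.001  0.004 -0.005] len mm 0.48423179530265087 | turn units [ 0.     -0.0002  0.0012] deg 0.11223939510186708 | q [ 0.43 -0.19  2.11 -0.4   0.81  2.02] t 8.25
rim [(np.float64(-164.9), 70), (np.float64(-157.8), 28), (np.float64(-150.9), 109), (np.float64(-86.3), 459), (np.float64(-16.1), 443), (np.float64(-6.0), 295), (np.float64(4.0), 282), (np.float64(14.1), 413), (np.float64(24.1), 275), (np.float64(34.2), 284), (np.float64(44.3), 422), (np.float64(54.3), 295), (np.float64(64.4), 310), (np.float64(74.4), 444), (np.float64(84.4), 316), (np.float64(94.4), 305), (np.float64(104.3), 445), (np.float64(114.3), 307), (np.float64(124.2), 282), (np.float64(129.7), 277)]
inner [(np.float64(-158.5), 65), (np.float64(-149.7), 97), (np.float64(-91.4), 416), (np.float64(-16.1), 389), (np.float64(14.1), 384), (np.float64(44.4), 376), (np.float64(74.5), 365), (np.float64(104.4), 351), (np.float64(134.5), 546)]
index [(np.float64(0.3), 414)]
rim [(np.float64(-177.5), 174), (np.float64(-68.3), 37), (np.float64(-52.2), 293), (np.float64(-21.2), 50), (np.float64(42.0), 42), (np.float64(95.1), 32), (np.float64(137.9), 109), (np.float64(148.1), 33), (np.float64(158.0), 54), (np.float64(178.6), 49)]
inner [(np.float64(-56.2), 99), (np.float64(41.2), 63), (np.float64(73.3), 62), (np.float64(106.3), 84), (np.float64(135.9), 37), (np.float64(172.5), 339)]
index [(np.float64(-2.8), 277)]
```

View pics/w2.png

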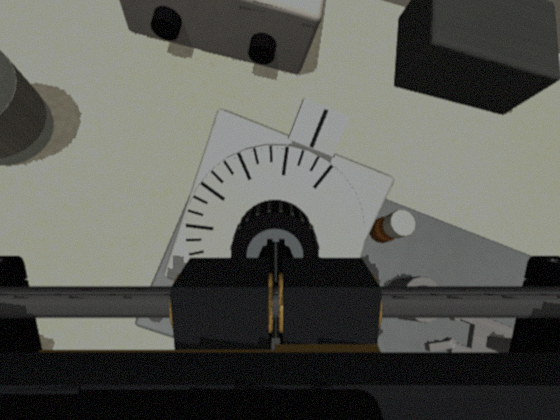

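The fingers shut (width 0) without holding the tube and the dial didn't move: the ticks are still at 14°, 44° and so on. I need to see where the fingertips really are.

```bash
python3 - <<'E'
from h import *
a=cv2.imread('pics/w2.png')[185:365,180:380]
c=Cam('side'); t=Cam('top')
b=c.img[170:300,150:290]; d=t.img[110:240,150:290]
f=lambda i,w,h:cv2.convertScaleAbs(cv2.resize(i,(w,h),interpolation=cv2.INTER_CUBIC),alpha=1.8)
out=np.zeros((600,800,3),np.uint8); out[:360,:400]=f(a,400,360); out[:371,400:800]=f(b,400,371); out[371:600,400:647]=f(d,247,229)
cv2.imwrite('pics/m1.png',out)
s=telemetry.observe(); n=dialR(0)[1]
print(c.proj([s['position'],C,C+.034*n]))
E
```

```text
[[220.08960529 241.75847121]
 [219.36456943 242.52145226]
 [223.13012466 237.9486905 ]]
```

View pics/m1.png

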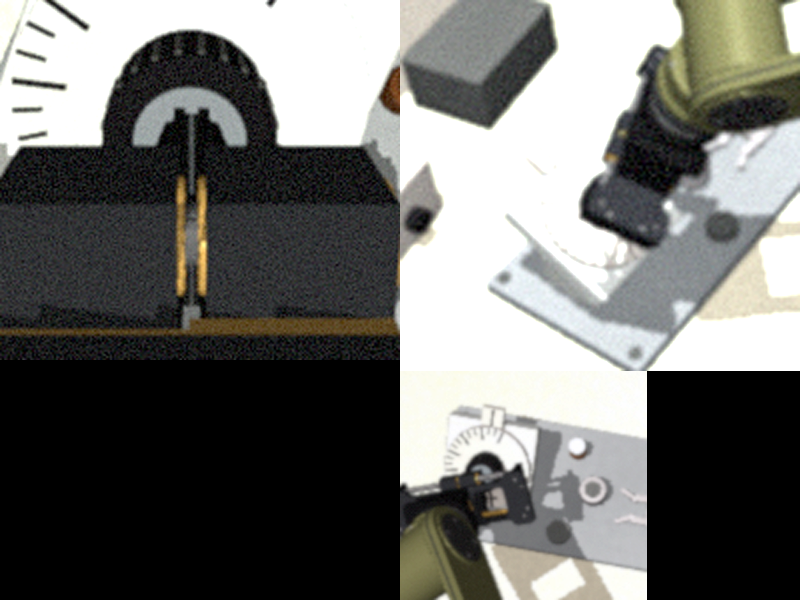

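The fingertips at crop (190,110) show in front of the cap. The cap is solid, at 34 mm height, and the tick fit confirms that. So the real fingertips must end about 30 mm short of the reported TCP. I'll check with a gentle guarded touch of the closed fingers on the cap.

drive_tool --motion '[[[0,0,0.025],[0,0,0]],[[0,0,0.025],[0,0,0]],[[0,0,0.025],[0,0,0]]]' --newtons 10

```text
t: 8.75
position: [0.575, 0.2186, 0.1252]
tool_rot: [0.07, 0.961, 0.095, 0.249]
force: [-0.1, 0.1, -0.1]
width: 0.0007
grip_force: 0.0
```

drive_tool --motion '[[[0,0,0.025],[0,0,0]],[[0,0,0],[0,0,0]]]'

```text
t: 8.95
position: [0.5755, 0.2185, 0.1243]
tool_rot: [0.07, 0.961, 0.094, 0.249]
force: [-8.1, -0.3, 6.4]
width: 0.0006
grip_force: 4.7
```

drive_tool --motion '[[[0,0,0.025],[0,0,0]],[[0,0,0],[0,0,0]]]'

```text
t: 9.15
position: [0.5755, 0.2185, 0.1242]
tool_rot: [0.07, 0.962, 0.094, 0.248]
force: [-23.9, -1.3, 18.5]
width: 0.0002
grip_force: 13.9
```

Contact came at a nominal height of about 0 mm, so either the tips are about 34 mm short or they touched the face. I'll back off, open, turn back, and descend in guarded steps to tell which.

drive_tool --motion '[[[0,0,-0.15],[0,0,0]],[[0,0,-0.05],[0,0,0]],[[0,0,0],[0,0,-0.09]],[[0,0,0],[0,0,-0.09]],[[0,0,0],[0,0,-0.09]],[[0,0,0],[0,0,-0.09]],[[0,0,0],[0,0,-0.09]],[[0,0,0],[0,0,-0.09]],[[0,0,0],[0,0,-0.09]],[[0,0,0],[0,0,-0.09]],[[0,0,0],[0,0,-0.09]],[[0,0,0],[0,0,-0.09]]]' --jaw -1

```text
t: 10.35
position: [0.5691, 0.2195, 0.1355]
tool_rot: [0.215, 0.667, 0.698, 0.144]
force: [0.3, -0.5, 0.2]
width: 0.0907
grip_force: 0.0
```

drive_tool --motion '[[[0,0,0],[0,0,-0.09]],[[0,0,0],[0,0,-0.09]],[[0,0,0],[0,0,-0.09]],[[0,0,0],[0,0,-0.09]],[[0,0,0],[0,0,-0.09]],[[0,0,0],[0,0,-0.09]],[[0,0,0],[0,0,-0.09]],[[0,0,0],[0,0,-0.09]],[[0,0,0],[0,0,-0.09]]]'

```text
t: 11.25
position: [0.5691, 0.2195, 0.1355]
tool_rot: [0.259, 0.122, 0.958, -0.012]
force: [-0.2, -0.2, 0.4]
width: 0.0948
grip_force: 0.0
```

drive_tool --motion '[[[0,0,0.1],[0,0,0]],[[0,0,0.05],[0,0,0]],[[0,0,0.025],[0,0,0]],[[0,0,0],[0,0,0]]]'

```text
t: 11.65
position: [0.5757, 0.2182, 0.1228]
tool_rot: [0.258, 0.125, 0.958, -0.012]
force: [0.2, -0.1, 0.3]
width: 0.0949
grip_force: 0.0
```

drive_tool --motion '[[[0,0,0.05],[0,0,0]],[[0,0,0],[0,0,0]]]'

```text
t: 11.85
position: [0.5778, 0.218, 0.1198]
tool_rot: [0.258, 0.125, 0.958, -0.012]
force: [-0.3, 0.3, -0.0]
width: 0.0951
grip_force: 0.0
```

Now 6 mm below the nominal face with no force, so the real fingertips end about 34.5 mm behind the reported TCP. I'll descend to a true 7 mm above the face and grip.

drive_tool --motion '[[[0,0,0.1],[0,0,0]],[[0,0,0.1],[0,0,0]],[[0,0,0.05],[0,0,0]],[[0,0,0],[0,0,0]]]'

```text
t: 12.25
position: [0.5874, 0.2159, 0.1015]
tool_rot: [0.258, 0.125, 0.958, -0.012]
force: [-0.7, 0.3, -0.8]
width: 0.0951
grip_force: 0.0
```

drive_tool --motion '[[[0,0,0],[0,0,0]],[[0,0,0],[0,0,0]],[[0,0,0],[0,0,0]],[[0,0,0],[0,0,0]],[[0,0,0],[0,0,0]],[[0,0,0],[0,0,0]],[[0,0,0],[0,0,0]],[[0,0,0],[0,0,0]]]' --jaw 1 --newtons 45

```text
t: 13.05
position: [0.5878, 0.2165, 0.1031]
tool_rot: [0.259, 0.125, 0.958, -0.011]
force: [0.3, 0.9, 0.0]
width: 0.0494
grip_force: 45.0
```

Gripped at 49 mm with 45 N. Turning now.

drive_tool --motion '[[[0,0,0],[0,0,0.09]],[[0,0,0],[0,0,0.09]],[[0,0,0],[0,0,0.09]],[[0,0,0],[0,0,0.09]],[[0,0,0],[0,0,0.09]],[[0,0,0],[0,0,0.09]],[[0,0,0],[0,0,0.09]],[[0,0,0],[0,0,0.09]],[[0,0,0],[0,0,0.09]],[[0,0,0],[0,0,0.09]]]'

```text
t: 14.05
position: [0.5868, 0.2157, 0.1025]
tool_rot: [0.204, 0.719, 0.646, 0.158]
force: [-5.7, -1.2, 3.4]
width: 0.0492
grip_force: 45.0
```

drive_tool --motion '[[[0,0,0],[0,0,0.09]],[[0,0,0],[0,0,0.09]],[[0,0,0],[0,0,0.09]],[[0,0,0],[0,0,0.09]],[[0,0,0],[0,0,0.09]],[[0,0,0],[0,0,0.09]],[[0,0,0],[0,0,0.09]],[[0,0,0],[0,0,0.09]],[[0,0,0],[0,0,0.09]],[[0,0,0],[0,0,0]],[[0,0,0],[0,0,0]]]'

```text
t: 15.15
position: [0.586, 0.2165, 0.102]
tool_rot: [0.069, 0.962, 0.094, 0.248]
force: [-8.7, 0.1, 3.9]
width: 0.0496
grip_force: 45.0
```

```bash
python3 - <<'E'
from dial import *
c=Cam('wrist'); measure(c,C); cv2.imwrite('pics/w3.png',c.img)
s=telemetry.observe(); print(s['moment'],s['joint_positions'])
E
```

```text
rim [(np.float64(-170.3), 303), (np.float64(-160.4), 195), (np.float64(-150.4), 188), (np.float64(-140.5), 292), (np.float64(-130.5), 195), (np.float64(-120.3), 216), (np.float64(-91.1), 308), (np.float64(-80.9), 163), (np.float64(-74.5), 112), (np.float64(-70.4), 338), (np.float64(-60.5), 349), (np.float64(-50.4), 515), (np.float64(-40.4), 348), (np.float64(-30.3), 351), (np.float64(-20.2), 501), (np.float64(-10.2), 345), (np.float64(-0.1), 332), (np.float64(9.9), 469), (np.float64(20.0), 323), (np.float64(30.1), 330), (np.float64(40.2), 980), (np.float64(117.0), 456), (np.float64(132.8), 327), (np.float64(162.3), 142)]
inner [(np.float64(-100.8), 42), (np.float64(-77.0), 441), (np.float64(-50.5), 460), (np.float64(-20.2), 469), (np.float64(10.0), 467), (np.float64(32.2), 245), (np.float64(40.3), 915), (np.float64(48.5), 194), (np.float64(120.3), 562)]
index [(np.float64(0.3), 475)]
[ 0.71876091  1.33496678 -0.05013571] [ 0.41304343 -0.12482631  2.10934866 -0.41367355  0.75647138  2.03525484]
```

Reading 39.9°. Release, retract and re-check.

drive_tool --motion '[[[0,0,0],[0,0,0]],[[0,0,0],[0,0,0]],[[0,0,0],[0,0,0]],[[0,0,0],[0,0,0]],[[0,0,0],[0,0,0]],[[0,0,0],[0,0,0]],[[0,0,-0.3],[0,0,0]],[[0,0,-0.4],[0,0,0]],[[0,0,-0.5],[0,0,0]],[[0,0,-0.5],[0,0,0]],[[0,0,-0.4],[0,0,0]],[[0,0,0],[0,0,0]]]' --jaw -1

```text
t: 16.4
position: [0.5062, 0.2327, 0.2553]
tool_rot: [0.067, 0.96, 0.094, 0.254]
force: [-0.2, 0.8, 0.7]
width: 0.095
grip_force: 0.0
```

```bash
cat >> h.py <<'E'
OFF=.0345
def clipR(xang):  # tool down, tool x at world angle (deg)
    a=np.radians(xang); x=np.array([np.cos(a),np.sin(a),0]); z=np.array([0,0,-1.])
    return R.from_matrix(np.c_[x,np.cross(z,x),z])
E
python3 - <<'E'
from dial import *
c=Cam('wrist'); measure(c,C)
# look pose: over clip, x to +y instr ; nominal tcp 
plan([.528,-.06,.22],clipR(-80)); plan([.528,-.06,.22],clipR(100))
E
```

```text
rim [(np.float64(-170.3), 385), (np.float64(-160.4), 283), (np.float64(-150.5), 259), (np.float64(-140.5), 394), (np.float64(-130.6), 234), (np.float64(-120.6), 248), (np.float64(-110.5), 375), (np.float64(-100.6), 239), (np.float64(-90.6), 244), (np.float64(-80.5), 379), (np.float64(-70.4), 239), (np.float64(-60.4), 257), (np.float64(-50.4), 378), (np.float64(-40.4), 212), (np.float64(-30.2), 245), (np.float64(-20.2), 366), (np.float64(-10.1), 252), (np.float64(-0.0), 244), (np.float64(10.0), 345), (np.float64(20.0), 238), (np.float64(30.2), 233), (np.float64(40.2), 769)]
inner [(np.float64(-170.4), 248), (np.float64(-140.8), 285), (np.float64(-110.6), 285), (np.float64(-80.6), 304), (np.float64(-50.5), 321), (np.float64(-20.3), 319), (np.float64(10.0), 342), (np.float64(31.9), 100), (np.float64(40.3), 616), (np.float64(48.5), 73)]
index [(np.float64(0.3), 368)]
shift units [-0.738  3.52   0.788] len mm 294.5420937476267 | turn units [-0.157  -0.3394  0.9881] deg 95.08040308650735 | q [ 0.52 -0.41  2.08 -0.37  1.08  2.01] t 16.45
shift units [-0.738  3.52   0.788] len mm 294.5420937476267 | turn units [ 0.3374 -0.1561 -0.9611] deg 92.74179578245885 | q [ 0.52 -0.41  2.08 -0.37  1.08  2.01] t 16.45
```

The dial reads 39.9° after release. Now over to the clip.

drive_tool --motion '[[[-0.105,0.503,0.112],[0,0,0]],[[-0.105,0.503,0.112],[0,0,0]],[[-0.105,0.503,0.112],[0,0,0]],[[-0.105,0.503,0.112],[0,0,0]],[[-0.105,0.503,0.112],[0,0,0]],[[-0.105,0.503,0.112],[0,0,0]],[[-0.105,0.503,0.112],[0,0,0]],[[0,0,0],[0.0307,-0.0142,-0.0874]],[[0,0,0],[0.0307,-0.0142,-0.0874]],[[0,0,0],[0.0307,-0.0142,-0.0874]],[[0,0,0],[0.0307,-0.0142,-0.0874]],[[0,0,0],[0.0307,-0.0142,-0.0874]]]'

```text
t: 17.65
position: [0.5261, -0.0619, 0.215]
tool_rot: [0.039, 0.886, 0.438, 0.143]
force: [-0.7, 0.2, -0.2]
width: 0.0947
grip_force: 0.0
```

drive_tool --motion '[[[0,0,0],[0.0307,-0.0142,-0.0874]],[[0,0,0],[0.0307,-0.0142,-0.0874]],[[0,0,0],[0.0307,-0.0142,-0.0874]],[[0,0,0],[0.0307,-0.0142,-0.0874]],[[0,0,0],[0.0307,-0.0142,-0.0874]],[[0,0,0],[0.0307,-0.0142,-0.0874]],[[0,0,0],[0,0,0]]]'

```text
t: 18.35
position: [0.5269, -0.0609, 0.215]
tool_rot: [-0.003, 0.643, 0.766, -0.004]
force: [0.6, 0.6, -0.7]
width: 0.0948
grip_force: 0.0
```

```bash
python3 - <<'E'
from h import *
c=Cam('wrist'); np.savez('w4.npz',T=c.T,f=c.f,c=c.c); cv2.imwrite('pics/w4.png',c.img); plan([.528,-.06,.22],clipR(100))
E
```

```text
shift units [ 0.009  0.018 -0.059] len mm 4.9941718487053395 | turn units [-0.0057  0.0002 -0.0019] deg 0.5361030583941072 | q [-0.21 -0.16  1.87 -0.    1.44 -0.39] t 18.4
```

View pics/w4.png

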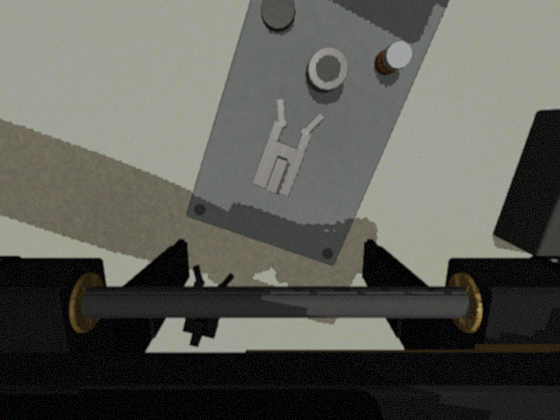

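The wrist view shows the shaft head at (327,68). The clip's prong ends are at (281,100) and (321,117), and its rear corners at (254,184) and (289,195). The plate's long axis is at world angle 80°.

```bash
python3 - <<'E'
from h import *
c=Cam('wrist'); g=cv2.cvtColor(c.img,cv2.COLOR_BGR2GRAY)
print(g[150,260],g[178,262],g[160,330],g[90,280],g[52,320],g[68,327])
m=np.zeros_like(g); m[90:200,245:330]=g[90:200,245:330]>135
m=cv2.resize(m*255,None,fx=1,fy=1)
cs,_=cv2.findContours(m,cv2.RETR_EXTERNAL,cv2.CHAIN_APPROX_NONE); print([cv2.contourArea(k) for k in cs])
k=max(cs,key=cv2.contourArea)[:,0]
X=c.onz(k,.028)[:,:2]
# min-area rectangle of whole clip, and extents along axes
r=cv2.minAreaRect((X*1000).astype(np.float32)); print('rect',r, cv2.boxPoints(r))
for a in (78,80,82,84,86,88,90,92):
    d=np.array([np.cos(np.radians(a)),np.sin(np.radians(a))]); nn=np.array([-d[1],d[0]])
    u=X@d; v=X@nn
    rear=(u<u.min()+.02); front=u>u.max()-.012
    print(a,'len',round(np.ptp(u),4),'rear v',v[rear].min().round(4),v[rear].max().round(4),'front v',v[front].min().round(4),v[front].max().round(4))
# shaft
ms=np.zeros_like(g); ms[40:95,300:352]=(g[40:95,300:352]>125)*255
cs,_=cv2.findContours(ms,cv2.RETR_EXTERNAL,cv2.CHAIN_APPROX_NONE); k=max(cs,key=cv2.contourArea); e=cv2.fitEllipse(k)
P=c.onz(k[:,0],.068); print('shaft ell',e,c.onz([e[0]],.068),np.ptp(P,axis=0))
a=c.img[85:205,235:345]; b=c.img[35:105,290:360]
big=np.zeros((600,800,3),np.uint8); big[:545,:500]=cv2.resize(a,(500,545),interpolation=cv2.INTER_CUBIC); big[:300,500:]=cv2.resize(b,(300,300),interpolation=cv2.INTER_CUBIC); big[300:,500:]=cv2.cvtColor(cv2.resize(m[85:205,235:345],(300,300)),cv2.COLOR_GRAY2BGR)
cv2.imwrite('pics/m2.png',cv2.convertScaleAbs(big,alpha=1.4))
E
```

```text
106 133 111 100 150 76
[0.0, 0.0, 0.0, 0.0, 0.0, 0.0, 0.0, 1.5, 0.0, 0.0, 0.0, 1.0, 0.0, 0.0, 0.0, 0.0, 0.0, 0.0, 0.0, 0.0, 1.0, 1.0, 0.0, 0.0, 0.0, 5.0, 10.5, 0.0, 0.0, 0.0, 0.0, 3.0, 0.0, 0.0, 0.0, 0.0, 172.5, 525.5]
rect ((519.4888305664062, -14.45266342163086), (98.49271392822266, 26.588153839111328), 83.70413208007812) [[500.87445  -61.944145]
 [527.30225  -64.85987 ]
 [538.1032    33.03882 ]
 [511.6754    35.954544]]
78 len 0.0979 rear v -0.5088 -0.5016 front v -0.5032 -0.4932
80 len 0.0982 rear v -0.5105 -0.5034 front v -0.507 -0.4978
82 len 0.0984 rear v -0.5115 -0.5044 front v -0.5108 -0.5017
84 len 0.0985 rear v -0.512 -0.5046 front v -0.5139 -0.5051
86 len 0.0984 rear v -0.5118 -0.5043 front v -0.5164 -0.5079
88 len 0.0983 rear v -0.511 -0.5033 front v -0.5183 -0.51
90 len 0.098 rear v -0.5095 -0.5018 front v -0.5196 -0.5115
92 len 0.0975 rear v -0.5077 -0.4996 front v -0.5202 -0.5124
shaft ell ((327.1665344238281, 67.49413299560547), (36.48917770385742, 39.935523986816406), 15.718512535095215) [[0.55524097 0.06988191 0.068     ]] [3.65814503e-02 3.66488174e-02 1.11022302e-16]
```

View pics/m2.png

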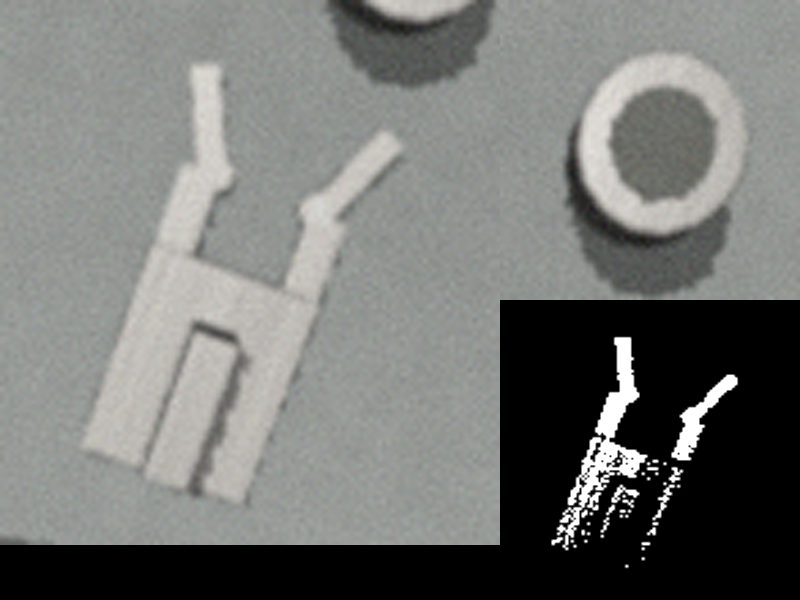

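```bash
cat > clip.py <<'E'
from h import *
z=np.load('w4.npz'); c=Cam.__new__(Cam); c.T,c.f,c.c=z['T'],float(z['f']),z['c']
o=lambda P: (np.array(P,float)+.5)/4.543-.5+[235,85]
P=c.onz(o([[83,450],[247,502],[155,245],[322,298],[205,65],[392,140],[232,180],[303,208]]),.028)[:,:2]
F=c.onz(o([[190,338],[238,345],[148,482],[194,494]]),.058)[:,:2]
M=lambda i:(P[i]+P[i+1])/2
ang=lambda v:np.degrees(np.arctan2(v[1],v[0]))
print('mids',[M(i).round(4) for i in(0,2,4,6)],'widths',[np.linalg.norm(P[i]-P[i+1]).round(4) for i in(0,2,4,6)])
print('sides ang',ang(P[2]-P[0]),ang(P[3]-P[1]),'rear-bump',ang(M(6)-M(0)),'len rear-bump',np.linalg.norm(M(6)-M(0)),'cross',ang(P[0]-P[1])-90,ang(P[2]-P[3])-90)
print('fin',F.mean(0),ang(F[0]-F[2]),ang(F[1]-F[3]),'w',np.linalg.norm(F[0]-F[1]),np.linalg.norm(F[0]-F[2]))
a=np.radians(ang(M(6)-M(0))); d=np.array([np.cos(a),np.sin(a)])
seat=M(0)+.068*d; print('seat from rear',seat,'from bump',M(6)-.0095*d,'fin from seat',seat-.045*d)
E
python3 clip.py
```

```text
mids [array([ 0.522 , -0.0665]), array([ 0.5314, -0.0114]), array([0.5385, 0.0313]), array([0.535 , 0.0085])] widths [np.float64(0.0451), np.float64(0.0444), np.float64(0.0496), np.float64(0.0191)]
sides ang 79.98019298735834 80.72308729154324 rear-bump 80.19809372429937 len rear-bump 0.07618683299909558 cross 82.23022734515558 82.76156207618729
fin [ 0.52554074 -0.04516321] 83.66997069547821 83.92111162907457 w 0.011481466481977218 0.036102792265186284
seat from rear [5.33583520e-01 4.75684816e-04] from bump [ 0.53335996 -0.00081831] fin from seat [ 0.52592262 -0.04386742]
```

```bash
python3 - <<'E'
from h import *
plan([.5257,-.0445,.060],clipR(81)); plan([.5257,-.0445,.215],clipR(81))
E
```

```text
shift units [0.208 0.043 1.946] len mm 156.6271150477697 | turn units [-0.0051  0.0012  0.2089] deg 18.80577908888916 | q [-0.21 -0.16  1.87 -0.    1.44 -0.39] t 18.45
shift units [0.207 0.027 0.009] len mm 16.70153580745155 | turn units [-0.0051  0.0012  0.2089] deg 18.80577908888916 | q [-0.21 -0.16  1.87 -0.    1.44 -0.39] t 18.45
```

drive_tool --motion '[[[0.207,0.035,0],[0,0,0]],[[0,0,0],[-0.0017,0.0004,0.0717]],[[0,0,0],[-0.0017,0.0004,0.0717]],[[0,0,0],[-0.0017,0.0004,0.0716]],[[0,0,0.5],[0,0,0]],[[0,0,0.5],[0,0,0]],[[0,0,0.5],[0,0,0]],[[0,0,0.44],[0,0,0]],[[0,0,0],[0,0,0]]]'

```text
t: 19.35
position: [0.5215, -0.044, 0.0561]
tool_rot: [-0.003, 0.763, 0.646, -0.003]
force: [-0.4, 0.2, 0.3]
width: 0.0954
grip_force: 0.0
```

```bash
python3 - <<'E'
from h import *
plan([.5257,-.0445,-.0015],clipR(80.5))
c=Cam('wrist'); t=Cam('side')
a=cv2.convertScaleAbs(c.img[0:400,80:480],alpha=1.3); b=cv2.convertScaleAbs(cv2.resize(t.img[180:260,220:300],(400,400),interpolation=cv2.INTER_CUBIC),alpha=1.5)
cv2.imwrite('pics/m3.png',np.hstack([a,b]))
E
```

```text
shift units [0.002 0.059 0.72 ] len mm 57.75783057753133 | turn units [-0.0058  0.0001 -0.0005] deg 0.5267896145303893 | q [-0.19 -0.04  2.03 -0.    1.16 -0.02] t 19.35
```

View pics/m3.png

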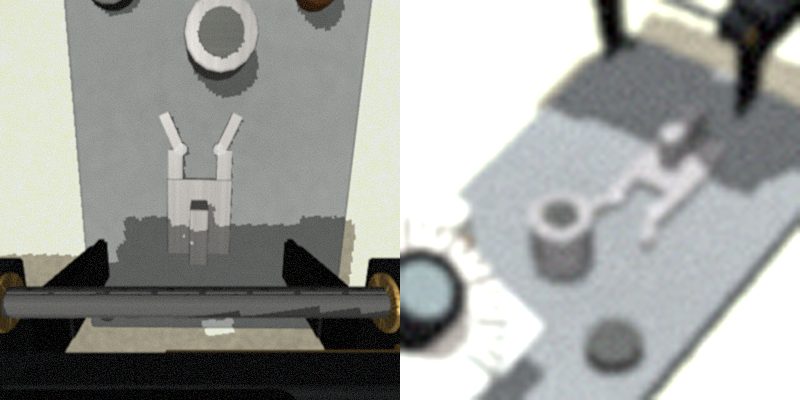

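The fin lines up at column ~280 in the full frame, and the remaining lateral offset agrees with the plan. Descend and pinch.

drive_tool --motion '[[[0,0.058,0.25],[-0.0058,0,0]],[[0,0,0.25],[0,0,0]],[[0,0,0.15],[0,0,0]],[[0,0,0.06],[0,0,0]],[[0,0,0],[0,0,0]]]'

```text
t: 19.95
position: [0.5327, -0.0455, 0.0064]
tool_rot: [0.005, 0.763, 0.647, 0.004]
force: [-0.1, 1.5, 0.5]
width: 0.0952
grip_force: 0.0
```

drive_tool --motion '[[[0,0,0],[0,0,0]],[[0,0,0],[0,0,0]],[[0,0,0],[0,0,0]],[[0,0,0],[0,0,0]],[[0,0,0],[0,0,0]],[[0,0,0],[0,0,0]],[[0,0,0],[0,0,0]],[[0,0,0],[0,0,0]],[[0,0,0],[0,0,0]],[[0,0,0],[0,0,0]],[[0,0,0],[0,0,0]],[[0,0,0],[0,0,0]]]' --jaw 1 --newtons 40

```text
t: 21.15
position: [0.5319, -0.0453, 0.0056]
tool_rot: [0.004, 0.763, 0.647, 0.003]
force: [-1.6, 0.0, 1.5]
width: 0.0117
grip_force: 39.9
```

```bash
python3 - <<'E'
from h import *
s=telemetry.observe(); print(s['width'],s['grip_force'],s['force'],s['position'])
d=clipR(80.5).apply([1,0,0]); plan(np.r_[.5552,.0699,s['position'][2]]-.045*d,clipR(80.5))
c=Cam('wrist'); cv2.imwrite('pics/w5.png',c.img); np.savez('w5.npz',T=c.T,f=c.f,c=c.c)
E
```

```text
0.011687904645272897 39.88366484642029 [-1.62435718  0.04003461  1.45552624] [ 0.53191925 -0.04531789  0.00558938]
shift units [ 0.906  0.051 -0.   ] len mm 72.58746514088517 | turn units [0.007  0.0004 0.0013] deg 0.6413572148424062 | q [-0.19  0.04  2.05 -0.    1.04 -0.02] t 21.15
```

Pinched at 11.7 mm with 40 N. I'll measure the shaft and prongs numerically in the present wrist image before pushing.

```bash
cat > m.py <<'E'
from h import *
def look(show=None):
    c=Cam('wrist'); g=cv2.GaussianBlur(cv2.cvtColor(c.img,cv2.COLOR_BGR2GRAY),(3,3),0)
    s=telemetry.observe(); Rt=rot(s['tool_rot'])
    q=c.proj([[.5552,.0699,.068]])[0]; print('pred shaft px',q)
    x,y=q.astype(int); x0,x1,y0,y1=max(x-60,0),x+60,max(y-55,0),y+45
    m=np.zeros_like(g); m[y0:y1,x0:x1]=(g[y0:y1,x0:x1]<100)*255   # dark disc on the head
    cs,_=cv2.findContours(m,cv2.RETR_EXTERNAL,cv2.CHAIN_APPROX_NONE)
    for k in cs:
        if cv2.contourArea(k)>200 and len(k)>20:
            e=cv2.fitEllipse(k); P=c.onz([e[0]],.068)[0]
            print('blob',np.round(e[0],1),np.round(e[1],1),'world',P.round(4),'tool',(Rt.inv().apply(P-s['position'])*1000).round(1))
    return c,g,s,Rt
E
python3 - <<'E'
from m import *
c,g,s,Rt=look()
for z in (20,24,28): pass
# tool-frame row scans over prongs at z=.028: x from 45+... 
b=s['position']; 
for dx in (.03,.035,.04,.05,.055,.06,.065,.07):
    v=np.arange(-.035,.0351,.001); P=b+Rt.apply(np.c_[np.full_like(v,dx),v,0*v]); P[:,2]=.028
    q=c.proj(P).astype(np.float32); r=cv2.remap(g,q[None,:,0],q[None,:,1],cv2.INTER_LINEAR)[0].astype(int)
    print(dx,' '.join(map(str,r[::1])))
E
```

```text
pred shaft px [284.70218506  -4.10853021]
blob [286.3  13.2] [33.9 62.7] world [0.5549 0.064  0.068 ] tool [111.6   5.5 -62.4]
0.03 126 126 126 127 128 127 128 128 128 129 128 128 124 121 148 159 158 155 155 158 162 161 158 158 156 156 157 156 154 156 157 158 160 161 162 160 161 160 156 153 154 156 156 156 154 155 153 154 154 153 153 157 158 160 159 155 154 155 140 128 130 130 129 130 130 131 131 132 131 130 132
0.035 126 125 127 126 126 127 128 129 129 129 130 129 128 132 153 165 164 164 166 166 165 163 159 150 102 91 112 111 111 113 113 113 113 113 112 112 111 110 111 111 110 111 111 113 111 112 109 99 138 164 163 163 164 164 162 159 156 150 133 127 128 129 129 129 129 130 131 131 131 131 130
0.04 128 129 129 130 130 130 130 130 130 129 129 129 128 133 156 167 167 166 168 167 167 164 161 148 97 80 112 128 129 128 130 130 127 128 128 127 125 127 129 129 128 128 129 128 128 129 127 119 146 166 164 164 165 164 163 161 158 150 113 118 128 127 127 128 129 129 128 129 129 129 129
0.05 129 128 127 126 126 126 127 127 126 126 127 128 128 136 162 172 171 171 173 172 172 172 172 165 112 87 1
[... 632 characters left out ...]
7 127 126 127 127 126 127 121 108 137 169 171 171 170 170 167 150 122 119 127 128 125 125 124 124 124 125 125 125 126 126
0.065 128 129 129 128 128 127 128 126 126 127 127 129 153 178 180 180 180 179 180 169 111 104 129 127 127 127 126 126 124 126 124 124 125 125 127 128 126 127 129 128 128 128 127 129 127 127 127 126 125 124 110 127 168 172 170 170 170 171 159 122 122 126 126 126 126 126 127 127 127 128 127
0.07 127 126 124 127 127 126 125 125 125 134 167 182 182 182 182 183 182 151 104 120 122 127 126 126 127 127 126 126 125 124 124 124 124 125 124 123 124 124 124 126 127 128 125 126 126 127 127 127 127 126 126 125 112 118 164 171 170 170 169 169 162 121 104 128 129 127 127 126 126 127 126
```

The clip axis sits 0.7 mm off the tool centre and parallel to it. The seat is 45 mm ahead and the shaft 72.5 mm ahead, 3.4 mm to +tool y. Push in stages.

drive_tool --motion '[[[0.05,0.022,0],[0,0,0]],[[0.05,0.022,0],[0,0,0]],[[0.1,0,0],[0,0,0]],[[0.1,0,0],[0,0,0]],[[0.1,0,0],[0,0,0]],[[0,0,0],[0,0,0]]]'

```text
t: 21.85
position: [0.5411, -0.013, 0.0057]
tool_rot: [0.004, 0.762, 0.647, 0.004]
force: [-0.2, 0.6, -0.2]
width: 0.0115
grip_force: 39.9
```

drive_tool --motion '[[[0.05,0,0],[0,0,0]],[[0.05,0,0],[0,0,0]],[[0.05,0,0],[0,0,0]],[[0.05,0,0],[0,0,0]],[[0,0,0],[0,0,0]]]'

```text
t: 22.35
position: [0.5436, 0.002, 0.0057]
tool_rot: [0.005, 0.762, 0.647, 0.004]
force: [0.3, -0.0, -1.0]
width: 0.0119
grip_force: 39.9
```

```bash
python3 - <<'E'
from m import *
s=telemetry.observe(); Rt=rot(s['tool_rot']); print(s['position'],'tool force',Rt.inv().apply(s['force']),s['width'],s['grip_force'])
d=clipR(80.5).apply([1,0,0]); plan(np.r_[.5552,.0699,s['position'][2]]-.045*d,clipR(80.5))
E
```

```text
[0.54359753 0.00202721 0.00568438] tool force [0.01255612 0.33930815 1.02602004] 0.011945611205460085 39.88738775253296
shift units [0.298 0.004 0.   ] len mm 23.858133035923558 | turn units [0.0075 0.0001 0.0014] deg 0.6842679815257449 | q [-0.09  0.06  2.03 -0.    1.04  0.07] t 22.35
```

drive_tool --motion '[[[0.04,0,0],[0,0,0]],[[0.04,0,0],[0,0,0]],[[0.03,0,0],[0,0,0]],[[0,0,0],[0,0,0]]]'

```text
t: 22.75
position: [0.5451, 0.0097, 0.0058]
tool_rot: [0.005, 0.762, 0.647, 0.003]
force: [-0.6, -3.3, -0.7]
width: 0.012
grip_force: 39.9
```

drive_tool --motion '[[[0.03,0,0],[0,0,0]],[[0.03,0,0],[0,0,0]],[[0,0,0],[0,0,0]]]'

```text
t: 23.05
position: [0.5457, 0.0125, 0.006]
tool_rot: [0.006, 0.762, 0.647, 0.002]
force: [-0.8, -8.7, 0.5]
width: 0.0116
grip_force: 39.9
```

drive_tool --motion '[[[0.03,0,0],[0,0,0]],[[0.03,0,0],[0,0,0]],[[0,0,0],[0,0,0]]]'

```text
t: 23.35
position: [0.5467, 0.0191, 0.0058]
tool_rot: [0.005, 0.763, 0.647, 0.003]
force: [0.5, -3.3, -0.9]
width: 0.0113
grip_force: 39.9
```

drive_tool --motion '[[[0.03,0,0],[0,0,0]],[[0,0,0],[0,0,0]]]'

```text
t: 23.55
position: [0.5471, 0.0226, 0.0057]
tool_rot: [0.004, 0.763, 0.647, 0.004]
force: [0.1, -0.7, -0.8]
width: 0.0118
grip_force: 39.9
```

Snap force peaked at about 9 N and then dropped. I'll keep going until the flat end stops on the neck.

drive_tool --motion '[[[0.025,0,0],[0,0,0]],[[0,0,0],[0,0,0]]]'

```text
t: 23.75
position: [0.5473, 0.0246, 0.0057]
tool_rot: [0.004, 0.762, 0.647, 0.004]
force: [0.6, 0.3, -0.9]
width: 0.0119
grip_force: 39.9
```

drive_tool --motion '[[[0.025,0,0],[0,0,0]],[[0,0,0],[0,0,0]]]'

```text
t: 23.95
position: [0.5475, 0.0262, 0.0056]
tool_rot: [0.004, 0.762, 0.647, 0.004]
force: [-0.5, -0.5, -1.2]
width: 0.0121
grip_force: 39.9
```

drive_tool --motion '[[[0.02,0,0],[0,0,0]],[[0,0,0],[0,0,0]]]'

```text
t: 24.15
position: [0.5475, 0.0264, 0.0057]
tool_rot: [0.005, 0.762, 0.647, 0.002]
force: [-1.2, -4.8, 1.0]
width: 0.0115
grip_force: 39.9
```

drive_tool --motion '[[[0.012,0,0],[0,0,0]],[[0,0,0],[0,0,0]]]'

```text
t: 24.35
position: [0.5476, 0.0264, 0.0058]
tool_rot: [0.006, 0.762, 0.647, 0.002]
force: [-2.0, -8.6, 1.9]
width: 0.0118
grip_force: 39.9
```

drive_tool --motion '[[[-0.015,0,0],[0,0,0]],[[0,0,0],[0,0,0]],[[0,0,0],[0,0,0]]]'

```text
t: 24.65
position: [0.5475, 0.0263, 0.0057]
tool_rot: [0.005, 0.762, 0.647, 0.003]
force: [-2.0, -4.9, 1.3]
width: 0.0116
grip_force: 39.9
```

On the hard stop: position held while force rose to 8.6 N. Release and lift.

drive_tool --motion '[[[0,0,0],[0,0,0]],[[0,0,0],[0,0,0]],[[0,0,0],[0,0,0]],[[0,0,0],[0,0,0]],[[0,0,0],[0,0,0]],[[0,0,0],[0,0,0]],[[0,0,0],[0,0,0]],[[0,0,-0.2],[0,0,0]],[[0,0,-0.4],[0,0,0]],[[0,0,-0.5],[0,0,0]],[[0,0,-0.5],[0,0,0]],[[0,0,-0.5],[0,0,0]]]' --jaw -1

```text
t: 25.85
position: [0.5458, 0.0277, 0.1767]
tool_rot: [0.005, 0.763, 0.647, 0.004]
force: [0.3, -0.4, -0.3]
width: 0.0942
grip_force: 0.0
```

drive_tool --motion '[[[-0.5,0,-0.3],[0,0,0]],[[-0.4,0,0],[0,0,0]],[[0,0,0],[0,0,0]],[[0,0,0],[0,0,0]]]'

```text
t: 26.25
position: [0.5338, -0.0436, 0.1986]
tool_rot: [0.005, 0.763, 0.646, 0.004]
force: [0.2, -0.3, -0.6]
width: 0.0951
grip_force: 0.0
```

```bash
python3 - <<'E'
from dial import *
c=Cam('wrist'); print(telemetry.observe()['position'],telemetry.observe()['force'])
t=Cam('top'); measure(c,C)
a=cv2.resize(c.img[0:210,120:400],(800,600),interpolation=cv2.INTER_CUBIC)
cv2.imwrite('pics/m4.png',a)
E
```

```text
[ 0.53367872 -0.04302972  0.19804293] [ 0.21844645 -0.73661264  0.12529041]
rim []
inner []
index []
```

View pics/m4.png

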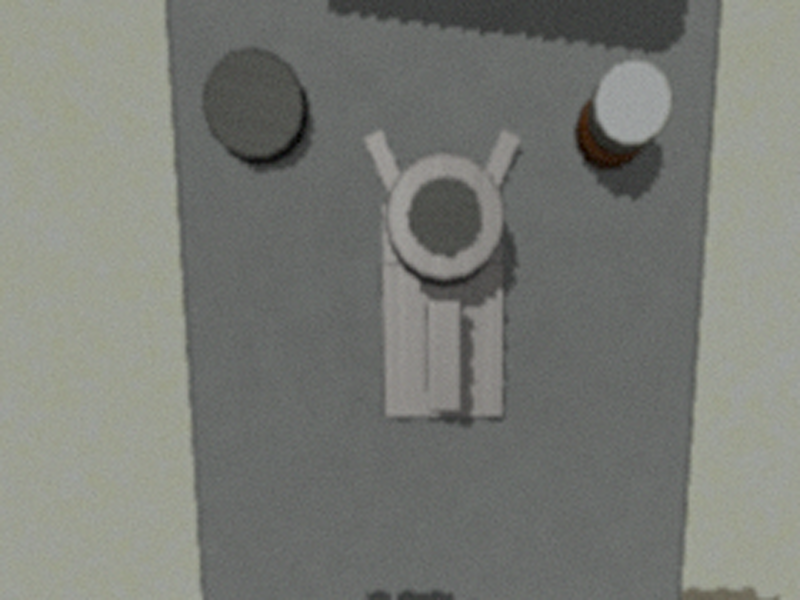

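The final view shows the clip seated behind the neck (shaft head at crop (445,215), prong ends past it at (375,140) and (512,140)). It lies flat and is released. The vial and cell are undisturbed and the robot is clear, so I'm handing in.

```bash
python3 -c "
from workcell import bot; print(bot.finish_job())"
```

```text
the job is handed in; nothing more can be done
None
```

The dial reads about 39.9° (measured after letting go), the clip is snapped home in the shaft's groove and released, and I've handed the job in; the hand-in returned no verdict.

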